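# Try the folding stay of a tool chest

### The arm

A 6-joint arm with a two-finger parallel gripper is mounted at the origin on a cart in front of the work surface, level with it; the furniture and walls round the work are solid. World frame = base frame: x ahead of the robot, y to its left, z up, the work surface at z = 0. Lengths are in m, angles in rad, forces in N, time in s.
With the tool pointing down it reaches from about 0.35 to 0.975 m from the base axis. Payload 4.9 kg.
Tool frame: the origin (TCP) lies on the front face of the gripper's body, between the roots of the fingers; the fingertips stand 73 mm ahead of it and the grasp point (between the pads) lies 54 mm ahead of it (tip_extent is the distance from the TCP to the fingertips, in m); y points along the fingers, x is the direction in which the jaws open and shut, and the axes are right-handed (so a half turn about y gives the same grasp; the last joint's range is limited). The gripper opens to 85 mm and grips with 20 to 120 N. Pads are 22 mm wide; open, the fingers measure 114 mm over their backs; the gripper's body (76 mm by 85 mm) begins 54 mm behind the grasp point. The pads swing forward as they close: fully open they stand 13 mm farther back than shut.
Start: joints at [-1.456, 0.053, 1.613, -0, 1.476, -0.119], TCP at [0.145, -0.608, 0.304] pointing down, gripper open.
Joint ranges: [-3.01, 3.01], [-1.01, 2.22], [0.06, 2.58], [-1.02, 4.17], [0.09, 2.62], [-3.14, 3.14]. Speed limits (rad/s): [2.57, 2.57, 3.14, 3.14, 3.14, 3.14].

### API

Orientations are given as a unit quaternion [w, x, y, z].
In Python, from plant import state, grab_frame, camera_info, job_done, tip_extent gives the robot as it stands.
- The arm moves only by the tool carry_out, never from a script. Its argument "rows" is a list that holds one entry, the list of rows, each a list of 7 numbers: the turn, a rotation vector about the world's x, y, z as a fraction of full scale, then the shift along the world's x, y, z as a fraction of full scale, then the finger opening in mm, from 0 to 85.4. A call has 1 to 5 rows; each row shifts and turns the commanded pose from where the row before left it; what a row does not reach is not made up. Full scale, the value 1, is 40 mm for a shift and 4 degrees for a turn. A row lasts 1/10 s, in which the tool goes at most 50 mm and 8.59 degrees, less where a joint would pass 70% of its speed; a pose out of reach is approached as far as the arm can. A call with a number of a shift or a turn outside -1 to 1 is refused whole. A call with a gripper value outside its range is refused whole. The fingers move at their own pace and stop on an object; the grip force is fixed at half the most. Time passes only in rows, so rows that do not move let the fingers close. It gives the time, the measured TCP pose, the force and the opening at its end, in the units of the state.
- state(): the state, without advancing time (a new reading comes with each control period).
- grab_frame(name): name is "scene" or "top" or "wrist"; returns the picture (384x512x3 uint8, blue, green, red); there is no depth.
- camera_info(name): a dict with "intrinsics" (3x3 intrinsics, pixels), "xyz" and "rotation" of the camera in the world; the wrist camera has in their place "tool_from_camera" (4x4, takes a point from camera to tool coordinates, whose origin is the TCP and whose axes are the tool frame's). Camera axes: x right, y down, z forward; pixel columns grow to the right and rows downward; lengths in m; the calibration is good to about 2 mm. A picture is of the moment at which its call begins: read the wrist's pose just before it. camera_info takes no time and is no camera call.
- job_done(): hands the job in, once; it reports no verdict.
The state is a dict: "time": time; "joint_pos": joint angles; "joint_vel": joint speeds; "joint_efforts": joint torques, N m; "tool_pos": TCP position; "tool_rot": TCP orientation; "contact_force": force on the tool from outside, world axes, zero at the start; "ft_torque": the same for the moment, N m; "gripper_width": opening from 0.0 (shut) to 1.0 (fully open).
Only numpy, scipy, OpenCV 4.12 (cv2) and the standard library are available. Lean on these libraries where they do the work, as an engineer would, in place of code of your own. Each camera call takes 0.05 s, during which the arm holds its last target.

### The job

The folding stay of the little tool chest has just been refitted, so try it out. Raise the lid, pull the stay's knee through straight onto its stop so that it is locked, and take your hand off so that the lid stands by itself; then break the knee and lower the lid gently by its bar until it is fully shut, without letting it fall or disturbing the things around.

Things in the scene. Friction and masses are not known exactly. Their poses are not given: they have to be found in the camera images.
- chest: Plywood tool chest fixed to the bench, 160 deep (x) x 170 wide (y) x 90 mm high, open at the top under its lid, with dark steel corner straps. Origin: centre of its underside; x points to its back (hinge side), -x to its front (towards the robot), y to its left, z up. A folding stay is on the outside of its right (-y) side.
- lid (a joint): Wooden lid, 12 mm thick, about 0.5 kg, hinged along the chest's back rim. Radians: 0 shut, grows as it opens; 1.31 with the stay straight (its limit), 1.30 locked. Its hinge is stiff: above about 1.05 it stays where it is left even with the stay unlocked, below that it falls shut when let go. A pull of 2 to 5 N at the bar moves it.
- lid_hinge (a point): Point on the lid's hinge axis at the middle of the chest's back rim, 90 mm above the bench, 80 mm behind the chest's centre; the axis runs along the chest's y; the point's axes are those of the chest.
- lid_bar (a point): Grip point: middle of the round steel bar (12 mm thick, 110 long along the chest's y, held at its ends) 45 mm in front of the lid's front edge. Grip it from above, one finger in front, one behind; it can turn in the fingers. Lid shut: 96 mm above the bench, 205 mm in front of the hinge and 6 mm above it; it swings up and back about the hinge. Fixed to the lid.
- knee_handle (a point): Grip point on the round dark steel handle (14 mm thick, 60 mm free length, 17 mm ball at its end) that sticks out to the chest's right (-y) from the stay's knee; 60 mm out from the right wall. It swings at 114 mm radius about stay_pivot: low at the chest's side with the lid shut, about 140 mm above the bench with the lid up. It can turn in the fingers.
- stay_pivot (a point): Fixed point on the axis of the stay's lower pivot, beside the chest's right wall, 40 mm above the bench; in the chest's frame x = -70, y = -145 mm (level in y with knee_handle). The stay is two flat steel arms 14 mm wide, 114 mm between pivots: the lower from here to the knee, the upper from the knee to the lid's right edge 150 mm from the hinge.
- stay (a joint): Swing of the stay's lower arm about stay_pivot, rad: 0 with the lid shut (arm points to the chest's back, 0.247 above level); grows as the knee comes up and then forward to the chest's front: 0.79 with the stay straight, about 0.88 locked on its stop.
- knee (a joint): Bend of the knee, rad: 0 folded (lid shut), 2.65 straight, 2.85 on its stop just past straight, where it is locked. With the lid up, lock it by pulling the handle to the chest's front (about 3 N; this lifts the lid the last bit); break it by pushing the handle to the chest's back, 20 to 40 mm past straight. Light friction: it stays where it is left.
- pine_block: Loose pale wood block 40 x 90 x 40 mm, to be left alone. Origin: centre of its underside.
- masking_tape: Loose roll of masking tape lying flat, 100 mm across, 24 mm high, to be left alone. Origin: centre of its underside.
- offcut: Loose wood offcut 62 x 130 x 38 mm behind the chest, to be left alone. Origin: centre of its underside.

How it is judged:
On the way:
1. the lid stands up on its locked stay, knee on its stop past straight, and the robot touches neither lid nor stay (value of joint lid above 1.2 rad and value of joint knee above 2.7 rad and contact force between each of the arm, the fingers and lid below 0.3 N and contact force between each of the arm, the fingers and stay below 0.3 N), for 0.3 s.
At the end, for the whole second after the job is handed in: After the lid has stood on its locked stay with the hand off, the lid is fully shut (within 0.04 rad, 8 mm at the bar) and at rest (value of joint lid below 0.04 rad and velocity of joint lid between -0.05 and 0.05 rad/s); the robot touches nothing.
It fails at once if the lid falls or is slammed (turns shut faster than 2.6 rad/s) (velocity of joint lid below -2.6 rad/s).
It fails at once if a loose thing beside the chest is shifted by more than 30 mm (distance of any of pine_block, masking_tape, offcut from where it was at the start of the episode above 0.03 m).
It also fails if it takes over 61 s, if anything falls off the work surface, if the arm or the gripper's body presses on something with over 40 N, if the wrist force passes 120 N, or if a joint passes its speed limit or range.

## Working session

There is one attempt and no reset: what is moved stays moved. The work goes in short steps, Python scripts to look and compute and a tool call to move; the robot and the scene stay as the last step left them, time stands still between calls to the robot, and variables do not carry over. Pictures are saved under pics/ and viewed, and the job is handed in when it is done.

Besides the shell and the picture viewer there is one more tool, called after "Call:" as name([rows], argument=value, ...), one row to a line, values as JSON. carry_out: Moves the arm, as the interface text tells. Shift numbers are shares of 40 mm and turn numbers shares of 4 degrees, none past 1 either way. Its arguments: {"type":"object","properties":{"rows":{"type":"array"}},"required":["rows"]}

```bash
mkdir -p pics; ls; python3 - <<'E'
from plant import *
import cv2
s=state(); print(s); print(tip_extent)
for n in ("scene","top"):
    cv2.imwrite(f"pics/{n}0.png",grab_frame(n)); print(n,camera_info(n))
print(camera_info("wrist"))
E
```

```text
pics
{'time': 0.0, 'joint_pos': array([-1.45599103e+00,  5.33447195e-02,  1.61429917e+00, -3.00054526e-05,
        1.47599149e+00, -1.18982514e-01]), 'joint_vel': array([ 0.00080855, -0.00072463, -0.00091913,  0.0016044 , -0.00013991,
       -0.0002235 ]), 'joint_efforts': array([ 7.82705174e-04, -3.93674362e+01, -3.70178747e+01, -3.64551738e-05,
        7.02892430e-03, -1.52738801e-05]), 'tool_pos': array([ 0.14474  , -0.6075197,  0.3026673]), 'tool_rot': array([ 0.55540642, -0.55439782,  0.43878997, -0.43775578]), 'contact_force': array([ 0.2865596 ,  0.08064881, -0.07560684]), 'ft_torque': array([0.00731656, 0.01253211, 0.00103424]), 'gripper_width': 1.003110316454641}
0.0726
scene {'intrinsics': array([[464.05882918,   0.        , 257.80634831],
       [  0.        , 464.05882918, 189.87452511],
       [  0.        ,   0.        ,   1.        ]]), 'xyz': array([ 0.05241849, -1.15805132,  0.94853685]), 'rotation': array([-0.39752577,  0.87359005, -0.25473469,  0.11799967])}
top {'intrinsics': array([[390.8552482 ,   0.        , 254.41174598],
       [  0.        , 390.8552482 , 193.31913537],
       [  0.        ,   0.        ,   1.        ]]), 'xyz': array([ 0.34159256, -0.33377034,  1.18314775]), 'rotation': array([ 0.06879878, -0.65029549,  0.75276008, -0.07572828])}
{'intrinsics': array([[345.45637926,   0.        , 253.46181693],
       [  0.        , 345.45637926, 196.1415246 ],
       [  0.        ,   0.        ,   1.        ]]), 'tool_from_camera': array([[ 9.99999689e-01, -7.88020673e-04,  5.43735680e-06,
        -1.17283356e-03],
       [-2.16388892e-04, -2.67950201e-01,  9.63432739e-01,
        -6.89415876e-02],
       [-7.57747975e-04, -9.63432441e-01, -2.67950288e-01,
         6.88504358e-02],
       [ 0.00000000e+00,  0.00000000e+00,  0.00000000e+00,
         1.00000000e+00]])}
```

View pics/scene0.png

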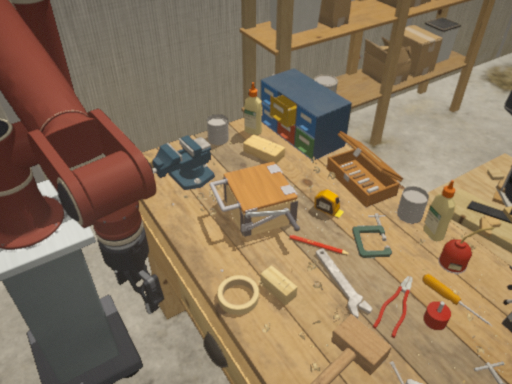

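View pics/top0.png

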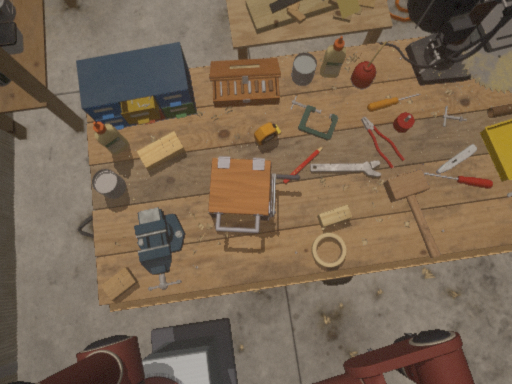

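The scene picture shows the chest with an orange lid at about (255,195) and the stay and knee handle at (275,215). The tape is at (238,295) and the block at (279,284). In the top view the lid spans (210–271, 159–215), with the bar at (238,230). I'll zoom in on both.

```bash
python3 - <<'E'
import cv2,numpy as np
a=cv2.imread("pics/top0.png")[145:245,195:345]; b=cv2.imread("pics/scene0.png")[155:255,200:320]
cv2.imwrite("pics/topz.png",cv2.resize(a,None,fx=5,fy=5,interpolation=cv2.INTER_CUBIC))
cv2.imwrite("pics/scenez.png",cv2.resize(b,None,fx=6,fy=6,interpolation=cv2.INTER_CUBIC))
from plant import *
from scipy.spatial.transform import Rotation as R
for n in ("top","scene"):
    i=camera_info(n);print(n,R.from_quat(i['rotation'],scalar_first=True).as_matrix().round(3))
print(R.from_quat(state()['tool_rot'],scalar_first=True).as_matrix().round(3))
E
```

```text
top [[-0.145 -0.969  0.202]
 [-0.989  0.143 -0.025]
 [-0.005 -0.203 -0.979]]
scene [[ 0.842 -0.351  0.409]
 [-0.539 -0.554  0.634]
 [ 0.004 -0.755 -0.656]]
[[ 0.232 -0.     0.973]
 [-0.973  0.002  0.232]
 [-0.002 -1.     0.   ]]
```

View pics/topz.png

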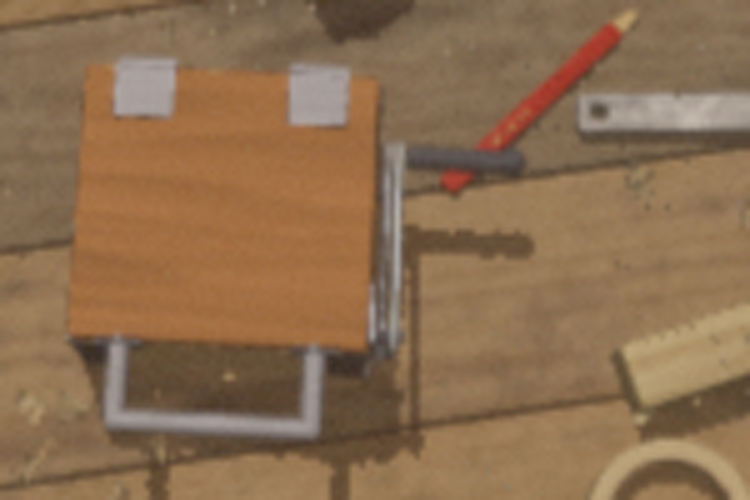

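View pics/scenez.png

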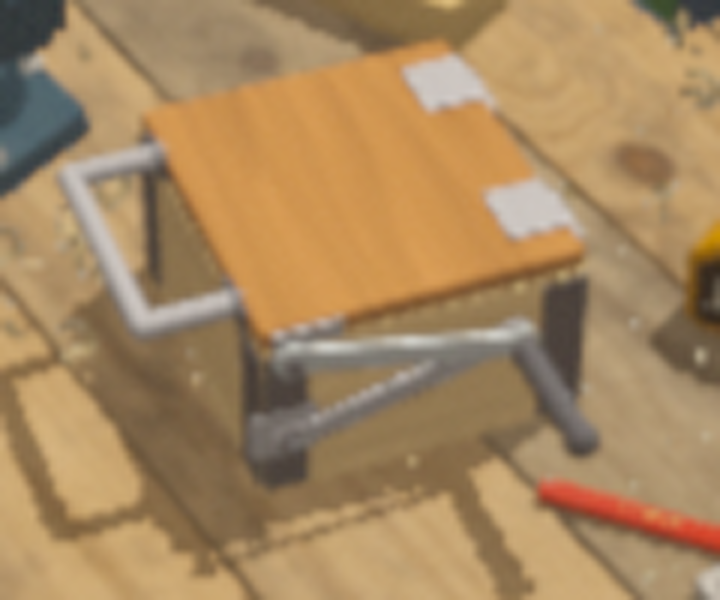

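```bash
cat > h.py <<'E'
import numpy as np,cv2
from plant import *
from scipy.spatial.transform import Rotation as R
def cam(n,s=None):
    i=camera_info(n);K=i['intrinsics']
    if n!='wrist': return K,R.from_quat(i['rotation'],scalar_first=True).as_matrix(),i['xyz']
    T=i['tool_from_camera'];Rt=R.from_quat(s['tool_rot'],scalar_first=True).as_matrix()
    return K,Rt@T[:3,:3],s['tool_pos']+Rt@T[:3,3]
def ray(c,p):
    K,Rm,o=c; d=Rm@np.linalg.solve(K,[p[0],p[1],1]); return o,d/np.linalg.norm(d)
def onz(c,p,z):
    o,d=ray(c,p); return o+d*(z-o[2])/d[2]
def tri(c1,p1,c2,p2):
    o1,d1=ray(c1,p1);o2,d2=ray(c2,p2)
    A=np.stack([d1,-d2],1);t=np.linalg.lstsq(A,o2-o1,rcond=None)[0]
    a=o1+t[0]*d1;b=o2+t[1]*d2;return (a+b)/2,np.linalg.norm(a-b)
def proj(c,P):
    K,Rm,o=c; q=K@(Rm.T@(np.asarray(P)-o)); return q[:2]/q[2]
E
python3 - <<'E'
from h import *
t=cam('top');s=cam('scene')
T=lambda u,v:((u+.5)/5-.5+195,(v+.5)/5-.5+145)
S=lambda u,v:((u+.5)/6-.5+200,(v+.5)/6-.5+155)
tp=dict(BL=T(86,65),BR=T(379,77),FR=T(367,350),FL=T(69,335))
sp=dict(BL=S(437,42),BR=S(585,247),FR=S(268,338),FL=S(147,113))
for k in tp:
    print(k,onz(t,tp[k],.102).round(4),onz(s,sp[k],.102).round(4),tri(t,tp[k],s,sp[k]))
bt=[T(110,421),T(314,428)];bs=[S(70,174),S(143,325)]
for a,b in zip(bt,bs): print('bar',onz(t,a,.096).round(4),onz(s,b,.096).round(4),tri(t,a,s,b))
print('ball',tri(t,T(514,161),s,S(582,437))); print('knee',tri(t,T(397,155),s,S(519,333)))
E
```

```text
BL [ 0.6867 -0.2546  0.102 ] [ 0.6861 -0.2542  0.102 ] (array([ 0.6862943 , -0.25450507,  0.10222345]), np.float64(0.0006017386974411082))
BR [ 0.6549 -0.4205  0.102 ] [ 0.6575 -0.4178  0.102 ] (array([ 0.65452046, -0.42050897,  0.10519157]), np.float64(0.0012292360908663486))
FR [ 0.4991 -0.3896  0.102 ] [ 0.5038 -0.3917  0.102 ] (array([ 0.50157895, -0.39060619,  0.10146998]), np.float64(0.005064894430833843))
FL [ 0.5318 -0.2258  0.102 ] [ 0.5364 -0.2259  0.102 ] (array([ 0.53360401, -0.22670977,  0.10313962]), np.float64(0.004264212762688246))
bar [ 0.4813 -0.242   0.096 ] [ 0.4864 -0.2398  0.096 ] (array([ 0.48273396, -0.24298872,  0.09938952]), np.float64(0.003930918925425332))
bar [ 0.4609 -0.3541  0.096 ] [ 0.4644 -0.3492  0.096 ] (array([ 0.46100247, -0.3542167 ,  0.10144423]), np.float64(0.001472972408820324))
ball (array([ 0.60169933, -0.49332314,  0.07368929]), np.float64(0.0013686385956274824))
knee (array([ 0.61498419, -0.42614396,  0.07578406]), np.float64(0.0018652099102977444))
```

The measured lid fits: centre about (0.594, -0.323), yaw about -10.8°, predicted bar (0.471, -0.300) against 0.472, -0.299 measured, and ball height and position as expected. I'll move above the bar while turning the tool.

Call:
carry_out([
  [[0,0,1,0.5,0.48,-0.1,40],[0,0,1,0.5,0.48,-0.1,40],[0,0,1,0.5,0.48,-0.1,40],[0,0,1,0.5,0.48,-0.1,40],[0,0,1,0.5,0.48,-0.1,40]],
])

```text
time: 0.6
tool_pos: [0.2454, -0.5109, 0.2831]
tool_rot: [0.623, -0.623, 0.335, -0.334]
contact_force: [-0.2, -0.7, 0.5]
gripper_width: 0.474
```

Call:
carry_out([
  [[0,0,1,0.5,0.48,-0.1,40],[0,0,1,0.5,0.48,-0.1,40],[0,0,1,0.5,0.48,-0.1,40],[0,0,1,0.5,0.48,-0.1,40],[0,0,1,0.5,0.48,-0.1,40]],
])

```text
time: 1.1
tool_pos: [0.3454, -0.4149, 0.2632]
tool_rot: [0.672, -0.671, 0.221, -0.221]
contact_force: [0.6, -0.4, 0.0]
gripper_width: 0.469
```

Call:
carry_out([
  [[0,0,1,0.5,0.48,-0.1,40],[0,0,1,0.5,0.48,-0.1,40],[0,0,1,0.5,0.48,-0.1,40],[0,0,1,0.5,0.48,-0.1,40],[0,0,1,0.5,0.48,-0.1,40]],
])

```text
time: 1.6
tool_pos: [0.4453, -0.3189, 0.2432]
tool_rot: [0.7, -0.7, 0.101, -0.101]
contact_force: [-0.3, -0.5, 0.5]
gripper_width: 0.468
```

Call:
carry_out([
  [[0,0,1,0.5,0.48,0,40],[0,0,0.45,0.2,0,0,40],[0,0,0,0,0,0,40]],
])

```text
time: 1.9
tool_pos: [0.4733, -0.3006, 0.2436]
tool_rot: [-0.704, 0.704, -0.066, 0.066]
contact_force: [-0.2, 0.2, 1.0]
gripper_width: 0.47
```

```bash
python3 - <<'E'
from h import *
s=state();cv2.imwrite("pics/w1.png",grab_frame("wrist"))
print(s['time'],s['tool_pos'],s['contact_force'],s['gripper_width']*85.4,R.from_quat(s['tool_rot'],scalar_first=True).as_matrix().round(3),s['joint_pos'].round(2))
c=cam('wrist',s);C=np.array([.594,-.323,0]);X=np.array([.982,-.187,0]);Y=np.array([.187,.982,0])
for P in ([-.125,.055,.096],[-.125,-.055,.096],[-.08,-.085,.102],[-.08,.085,.102]): print(proj(c,C+P[0]*X+P[1]*Y+[0,0,P[2]]).round(0))
E
```

```text
1.9 [ 0.47330966 -0.30056062  0.2435751 ] [-0.18617267  0.18905338  1.01250296] 40.14712302042854 [[ 0.983 -0.001  0.186]
 [-0.186 -0.     0.983]
 [-0.001 -1.    -0.   ]] [-0.7  -0.06  1.82 -0.    1.37 -0.51]
[249. 123.]
[250. 283.]
[314. 326.]
[327.  71.]
```

View pics/w1.png

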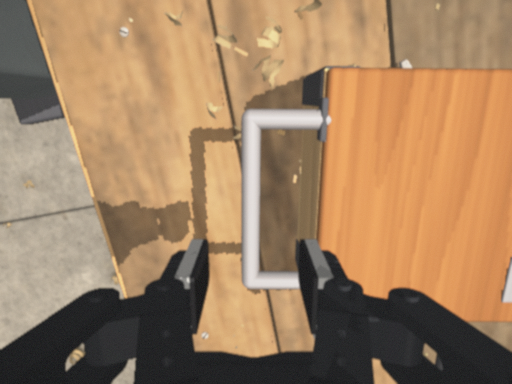

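The wrist view shows the bar at column ~251, rows 117–282, where predicted, and square to the jaws. Next I'll descend and grip.

Call:
carry_out([
  [[0,0,0,0,0,-0.8,40],[0,0,0,0,0,-0.8,40],[0,0,0,0,0,-0.7,40],[0,0,0,0,0,0,0],[0,0,0,0,0,0,0]],
])

```text
time: 2.45
tool_pos: [0.4716, -0.3012, 0.1519]
tool_rot: [0.704, -0.704, 0.068, -0.066]
contact_force: [-24.9, 7.0, 2.1]
gripper_width: 0.137
```

Call:
carry_out([
  [[0,0,0,0,0,0,0],[0,0,0,0,0,0,0]],
])

```text
time: 2.65
tool_pos: [0.4712, -0.3011, 0.1524]
tool_rot: [0.704, -0.704, 0.068, -0.065]
contact_force: [-5.6, 0.5, -3.5]
gripper_width: 0.115
```

```bash
python3 - <<'E'
from h import *
cv2.imwrite("pics/w2.png",grab_frame("wrist")); s=state()
print(s['time'],s['tool_pos'],s['contact_force'],s['gripper_width']*85.4)
# arc plan
X=np.array([.982,-.187]);H=np.array([.6725,-.338])
a=np.r_[np.linspace(0,1.27,17)]
prev=None
for t in a:
    x=-.205*np.cos(t)+.006*np.sin(t); z=.09+.205*np.sin(t)+.006*np.cos(t)
    P=np.r_[H+x*X,z]
    if prev is not None: print(round(t,3),P.round(3),((P-prev)/.04).round(2))
    prev=P
E
```

```text
2.7 [ 0.4712221  -0.30108901  0.15240442] [-6.39583427  0.85741228 -2.73833375] 9.868604083782587
0.079 [ 0.472 -0.3    0.112] [ 0.03 -0.01  0.41]
0.159 [ 0.475 -0.3    0.128] [ 0.06 -0.01  0.4 ]
0.238 [ 0.478 -0.301  0.144] [ 0.09 -0.02  0.4 ]
0.318 [ 0.483 -0.302  0.16 ] [ 0.12 -0.02  0.39]
0.397 [ 0.489 -0.303  0.175] [ 0.15 -0.03  0.38]
0.476 [ 0.496 -0.304  0.189] [ 0.18 -0.03  0.36]
0.556 [ 0.505 -0.306  0.203] [ 0.21 -0.04  0.35]
0.635 [ 0.514 -0.308  0.216] [ 0.23 -0.04  0.33]
0.714 [ 0.524 -0.31   0.229] [ 0.26 -0.05  0.31]
0.794 [ 0.536 -0.312  0.24 ] [ 0.28 -0.05  0.29]
0.873 [ 0.548 -0.314  0.251] [ 0.3  -0.06  0.26]
0.952 [ 0.561 -0.317  0.261] [ 0.32 -0.06  0.24]
1.032 [ 0.574 -0.319  0.269] [ 0.34 -0.06  0.21]
1.111 [ 0.588 -0.322  0.276] [ 0.36 -0.07  0.18]
1.191 [ 0.603 -0.325  0.283] [ 0.37 -0.07  0.15]
1.27 [ 0.618 -0.328  0.288] [ 0.38 -0.07  0.12]
```

View pics/w2.png

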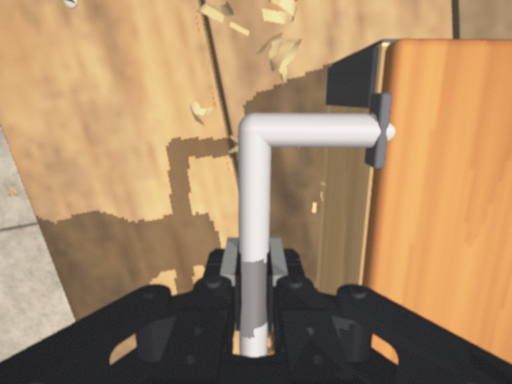

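The bar sits between the pads. I'll raise it along the arc.

Call:
carry_out([
  [[0,0,0,0.03,-0.01,0.41,0],[0,0,0,0.06,-0.01,0.4,0],[0,0,0,0.09,-0.02,0.4,0],[0,0,0,0.12,-0.02,0.39,0],[0,0,0,0.15,-0.03,0.38,0]],
])

```text
time: 3.2
tool_pos: [0.4896, -0.3046, 0.2338]
tool_rot: [-0.704, 0.704, -0.068, 0.066]
contact_force: [-5.4, 0.2, -3.7]
gripper_width: 0.113
```

Call:
carry_out([
  [[0,0,0,0.18,-0.03,0.36,0],[0,0,0,0.21,-0.04,0.35,0],[0,0,0,0.23,-0.04,0.33,0],[0,0,0,0.26,-0.05,0.31,0],[0,0,0,0.28,-0.05,0.29,0]],
])

```text
time: 3.7
tool_pos: [0.5363, -0.3137, 0.3013]
tool_rot: [-0.703, 0.705, -0.068, 0.066]
contact_force: [-5.6, -1.5, -0.1]
gripper_width: 0.114
```

Call:
carry_out([
  [[0,0,0,0.3,-0.06,0.26,0],[0,0,0,0.32,-0.06,0.24,0],[0,0,0,0.34,-0.06,0.21,0],[0,0,0,0.36,-0.07,0.18,0],[0,0,0,0,0,0,0]],
])

```text
time: 4.2
tool_pos: [0.5913, -0.3245, 0.3401]
tool_rot: [-0.702, 0.706, -0.064, 0.069]
contact_force: [-3.7, -1.7, 6.5]
gripper_width: 0.111
```

Call:
carry_out([
  [[0,0,0,0.33,-0.06,0.08,0],[0,0,0,0.33,-0.06,0.06,0],[0,0,0,0,0,0,0]],
])

```text
time: 4.5
tool_pos: [0.6177, -0.3295, 0.349]
tool_rot: [-0.701, 0.707, -0.063, 0.07]
contact_force: [-4.1, -1.5, 14.5]
gripper_width: 0.117
```

```bash
python3 - <<'E'
from h import *
for n in("scene","top","wrist"): cv2.imwrite(f"pics/{n}3.png",grab_frame(n))
s=state()
print(s['time'],s['tool_pos'],s['contact_force'],s['gripper_width']*85.4)
b=cv2.imread("pics/scene3.png")[120:260,180:330]
cv2.imwrite("pics/scene3z.png",cv2.resize(b,None,fx=4,fy=4,interpolation=cv2.INTER_CUBIC))
b=cv2.imread("pics/top3.png")[130:250,190:310]
cv2.imwrite("pics/top3z.png",cv2.resize(b,None,fx=5,fy=5,interpolation=cv2.INTER_CUBIC))
E
```

```text
4.65 [ 0.61739369 -0.32944017  0.34895631] [-4.59366673 -1.54566614 13.78746113] 9.620878827922324
```

View pics/scene3z.png

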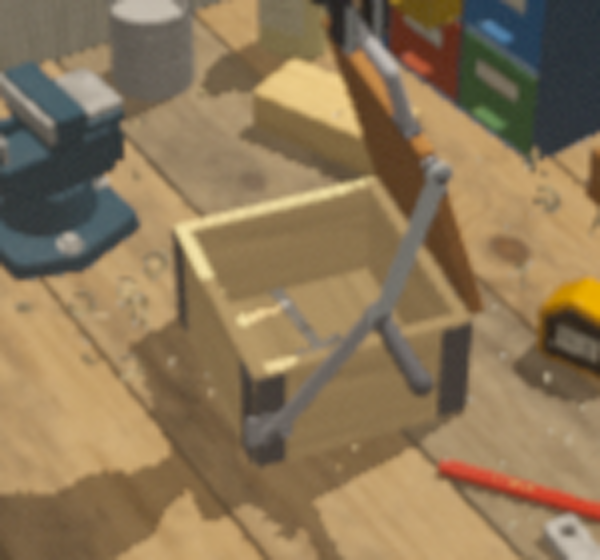

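View pics/top3z.png

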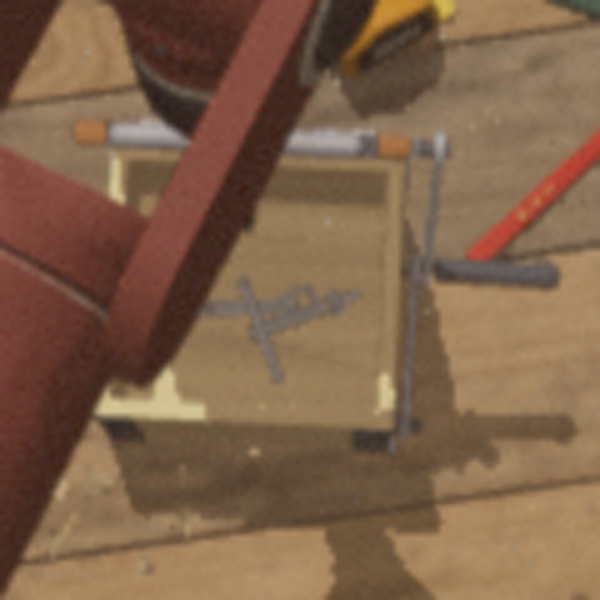

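The lid is up at about 1.25 rad with the stay slightly bent (handle ball at top (550,272) and scene (422,380) in the zooms). I'll measure the handle, then release and rise.

Call:
carry_out([
  [[0,0,0,0,0,0,40],[0,0,0,0,0,0,40],[0,0,0,0,0,0,40],[0,0,0,0,0,0.6,40],[0,0,0,0,0,0.8,40]],
])

```text
time: 5.15
tool_pos: [0.6158, -0.3269, 0.3911]
tool_rot: [0.705, -0.703, 0.068, -0.065]
contact_force: [0.1, -0.8, 0.6]
gripper_width: 0.471
```

```bash
python3 - <<'E'
from h import *
t=cam('top');s=cam('scene')
T=lambda u,v:((u+.5)/5-.5+190,(v+.5)/5-.5+130)
S=lambda u,v:((u+.5)/4-.5+180,(v+.5)/4-.5+120)
C=np.array([.594,-.323,0]);M=np.array([[.982,-.187,0],[.187,.982,0],[0,0,1]])
def r(n,q): print(n,q[0].round(4),(M@(q[0]-C)).round(4),q[1])
r('ball',tri(t,T(549,273),s,S(421,382)));r('knee',tri(t,T(425,268),s,S(378,316)));r('anchor',tri(t,T(440,145),s,S(439,172)))
r('pivot',tri(t,T(400,437),s,S(265,434)))
E
```

```text
ball [ 0.5662 -0.4868  0.1319] [ 0.0033 -0.166   0.1319] 0.0006052069993561726
knee [ 0.5791 -0.4196  0.1305] [ 0.0035 -0.0976  0.1305] 0.0003337536065483828
anchor [ 0.6159 -0.4279  0.2402] [ 0.0412 -0.0989  0.2402] 0.0002956228158003712
pivot [ 0.5021 -0.3971  0.042 ] [-0.0763 -0.0899  0.042 ] 0.00430024242481554
```

The handle is at chest (0.003, -0.146, 0.131), radius about 0.116, which is consistent. I'll move over the handle, tilting the tool 16° so the body stays clear of the stay.

Call:
carry_out([
  [[0,0,0,-0.24,-0.78,0,45],[0.98,-0.19,0,-0.25,-0.77,0,45],[0.98,-0.19,0,-0.25,-0.77,0,45],[0.98,-0.19,0,-0.25,-0.77,0,45],[0.98,-0.19,0,-0.24,-0.78,-0.5,45]],
])

```text
time: 5.65
tool_pos: [0.5674, -0.4838, 0.3779]
tool_rot: [0.795, -0.6, 0.054, -0.077]
contact_force: [-0.5, -0.1, 1.1]
gripper_width: 0.524
```

Call:
carry_out([
  [[0,0,0,0,0,-0.9,45],[0,0,0,0,0,-0.9,45],[0,0,0,0,0,0,45]],
])

```text
time: 5.95
tool_pos: [0.5654, -0.481, 0.2935]
tool_rot: [0.798, -0.596, 0.06, -0.073]
contact_force: [0.1, 0.9, -1.2]
gripper_width: 0.528
```

```bash
python3 - <<'E'
from h import *
s=state();cv2.imwrite("pics/w4.png",grab_frame("wrist"));b=grab_frame("scene")[120:260,180:330]
cv2.imwrite("pics/scene4z.png",cv2.resize(b,None,fx=4,fy=4,interpolation=cv2.INTER_CUBIC))
print(s['time'],s['tool_pos'],s['contact_force'],s['gripper_width']*85.4)
Rt=R.from_quat(s['tool_rot'],scalar_first=True).as_matrix();print(Rt.round(3))
C=np.array([.594,-.323,0]);M=np.array([[.982,-.187,0],[.187,.982,0],[0,0,1]])
print('grasp pt chest',M@(s['tool_pos']+.054*Rt[:,1]-C))
c=cam('wrist',s)
for P in ([.003,-.166,.131],[.003,-.145,.131],[.003,-.1,.131]): print(proj(c,C+M.T@P))
E
```

```text
5.95 [ 0.56538829 -0.48098327  0.29349532] [ 0.06353807  0.87847867 -1.16693438] 45.11978904884264
[[ 0.982  0.044  0.183]
 [-0.188  0.28   0.941]
 [-0.01  -0.959  0.283]]
grasp pt chest [ 0.00096513 -0.1452132   0.24170513]
[257.24340156 274.39841778]
[257.18451751 244.98206813]
[257.05883855 182.19738254]
```

View pics/w4.png

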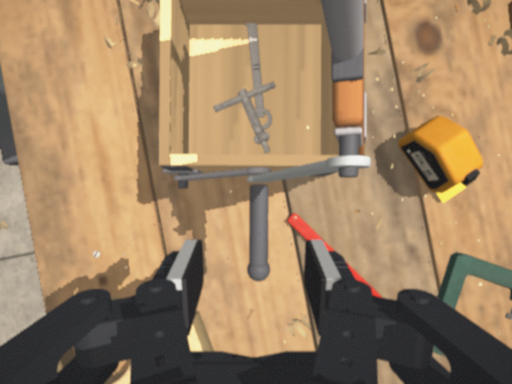

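View pics/scene4z.png

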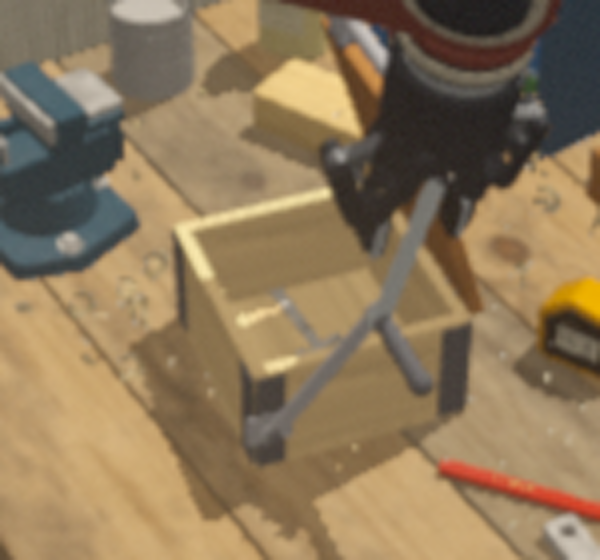

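The wrist view shows the handle at column 259, with its ball at row 270, centred between the fingers as predicted. I'll descend to straddle it.

Call:
carry_out([
  [[0,0,0,0,0,-0.9,45],[0,0,0,0.05,0,-0.9,45],[0,0,0,0,0,-0.9,45],[0,0,0,0,0,-0.1,45]],
])

```text
time: 6.45
tool_pos: [0.5687, -0.4809, 0.1871]
tool_rot: [0.796, -0.598, 0.058, -0.074]
contact_force: [-0.6, 0.9, -1.0]
gripper_width: 0.527
```

```bash
python3 - <<'E'
from h import *
s=state();cv2.imwrite("pics/w5.png",grab_frame("wrist"))
print(s['time'],s['tool_pos'],s['contact_force'],s['gripper_width']*85.4)
E
```

```text
6.45 [ 0.56869515 -0.48093663  0.18707161] [-0.57941702  0.87614111 -1.00459032] 45.011960672544966
```

View pics/w5.png

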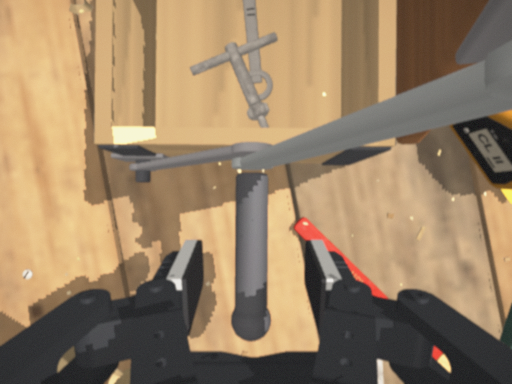

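The fingers straddle the handle. I'll pull it towards the front.

Call:
carry_out([
  [[0,0,0,-0.25,0.05,0,45],[0,0,0,-0.25,0.05,0.05,45],[0,0,0,-0.2,0.04,0.1,45],[0,0,0,-0.15,0.03,0.1,45],[0,0,0,0,0,0,45]],
])

```text
time: 7.0
tool_pos: [0.5363, -0.477, 0.2061]
tool_rot: [0.793, -0.602, 0.053, -0.078]
contact_force: [3.7, -1.6, 3.4]
gripper_width: 0.526
```

```bash
python3 - <<'E'
from h import *
s=state();cv2.imwrite("pics/w6.png",grab_frame("wrist"))
print(s['time'],s['tool_pos'],s['contact_force'],s['gripper_width']*85.4)
E
```

```text
7.0 [ 0.53630931 -0.4770047   0.20608037] [ 3.65319768 -1.62525897  3.36661155] 44.930421387385934
```

View pics/w6.png

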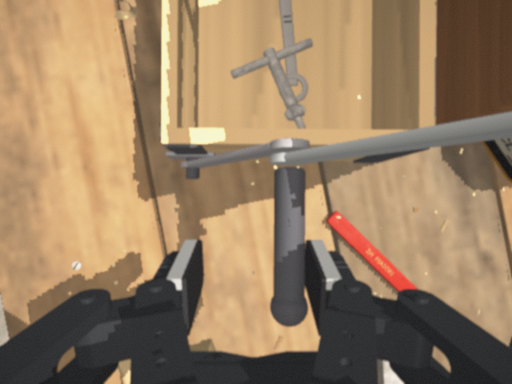

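Call:
carry_out([
  [[0,0,0,-0.15,0.03,0,45],[0,0,0,-0.15,0.03,0,45],[0,0,0,-0.1,0.02,0,45],[0,0,0,0,0,0,45]],
])

```text
time: 7.45
tool_pos: [0.5236, -0.4734, 0.2011]
tool_rot: [0.793, -0.601, 0.051, -0.081]
contact_force: [22.7, -6.7, -3.3]
gripper_width: 0.524
```

```bash
python3 - <<'E'
from h import *
s=state();cv2.imwrite("pics/w7.png",grab_frame("wrist"))
print(s['time'],s['tool_pos'],s['contact_force'],s['gripper_width']*85.4)
E
```

```text
7.45 [ 0.52360549 -0.47341189  0.20105535] [22.6723351  -6.65621856 -3.26888073] 44.78360232389442
```

View pics/w7.png

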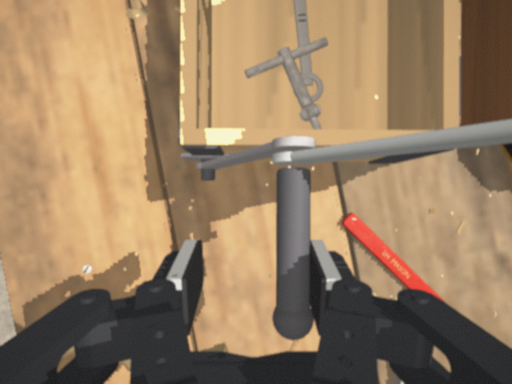

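22.7 N against the stop with the handle at chest x ≈ -0.025, so it is past straight. Next I'll take the hand off by centring the fingers around the handle.

Call:
carry_out([
  [[0,0,0,0.3,-0.06,0,45],[0,0,0,0.23,-0.05,0,45],[0,0,0,0,0,0,45],[0,0,0,0,0,0,45],[0,0,0,0,0,0,45]],
])

```text
time: 8.0
tool_pos: [0.5397, -0.4767, 0.1993]
tool_rot: [0.795, -0.599, 0.057, -0.075]
contact_force: [-0.2, 0.5, 0.5]
gripper_width: 0.524
```

```bash
python3 - <<'E'
from h import *
s=state();cv2.imwrite("pics/w8.png",grab_frame("wrist"));b=grab_frame("scene")[120:260,180:330]
cv2.imwrite("pics/scene8z.png",cv2.resize(b,None,fx=4,fy=4,interpolation=cv2.INTER_CUBIC))
print(s['time'],s['tool_pos'],s['contact_force'],s['gripper_width']*85.4)
E
```

```text
8.0 [ 0.53968331 -0.4766866   0.19928484] [-0.1570357   0.48619475  0.45541885] 44.78370844029507
```

View pics/w8.png

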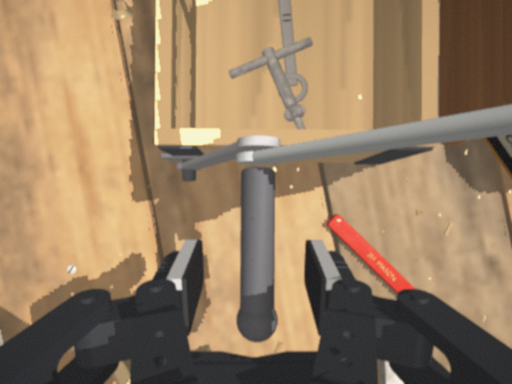

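View pics/scene8z.png

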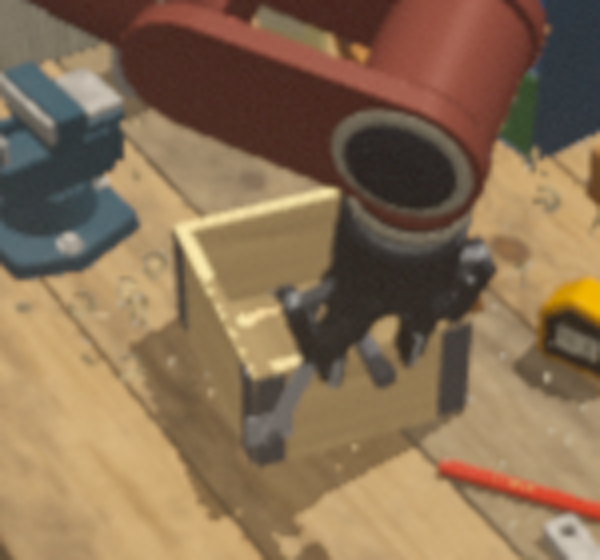

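```bash
python3 - <<'E'
from h import *
s=state();c=cam('wrist',s)
C=np.array([.594,-.323,0]);M=np.array([[.982,-.187,0],[.187,.982,0],[0,0,1]])
for p,y in(((257,324),-.166),((259,180),-.108)):
    o,d=ray(c,p);o=M@(o-C);d=M@d;P=o+d*(y-o[1])/d[1];print(P.round(4),np.hypot(P[0]+.07,P[2]-.04),np.arctan2(P[2]-.04,P[0]+.07)-.247)
E
```

```text
[-0.0226 -0.166   0.14  ] 0.11062014598632339 0.8810052717662026
[-0.0224 -0.108   0.1801] 0.1479841447595617 0.9959705825484452
```

```bash
python3 - <<'E'
import numpy as np
from scipy.optimize import brentq
for st in (.88,.79,.72,.65,.6,.55,.5):
    k=np.array([-.07,.04])+.114*np.array([np.cos(st+.247),np.sin(st+.247)])
    f=lambda t:np.hypot(*(np.array([.08-.15*np.cos(t)+.006*np.sin(t),.09+.15*np.sin(t)+.006*np.cos(t)])-k))-.114
    try:t=brentq(f,.3,1.31)
    except Exception:t=None
    print(st,k.round(4),t)
E
```

```text
0.88 [-0.0211  0.143 ] 1.2947019384783416
0.79 [-0.012   0.1381] 1.3029017197087085
0.72 [-0.0053  0.1338] 1.2971537466325094
0.65 [0.0011 0.1291] 1.2778610126299774
0.6 [0.0055 0.1254] 1.2538644336188662
0.55 [0.0097 0.1215] 1.219577279014166
0.5 [0.0136 0.1175] 1.1731247583595539
```

Call:
carry_out([
  [[0,0,0,0,0,0,45],[0,0,0,0,0,0,45]],
])

```text
time: 8.3
tool_pos: [0.5402, -0.4768, 0.2]
tool_rot: [0.795, -0.599, 0.056, -0.075]
contact_force: [-0.3, 0.0, -0.7]
gripper_width: 0.528
```

The stay angle is about 0.88 rad, which is locked, and the hand has been off for over 0.5 s. Next I'll break the knee by pushing the handle back about 20 mm past straight.

Call:
carry_out([
  [[0,0,0,0.3,-0.06,-0.05,45],[0,0,0,0.25,-0.05,-0.05,45],[0,0,0,0.25,-0.05,-0.1,45],[0,0,0,0.2,-0.04,-0.15,45],[0,0,0,0.1,-0.02,-0.1,45]],
])

```text
time: 8.8
tool_pos: [0.5854, -0.4855, 0.1809]
tool_rot: [0.795, -0.599, 0.056, -0.075]
contact_force: [-1.1, 0.4, 0.6]
gripper_width: 0.53
```

```bash
python3 - <<'E'
from h import *
s=state();cv2.imwrite("pics/w9.png",grab_frame("wrist"))
print(s['time'],s['tool_pos'],s['contact_force'],s['gripper_width']*85.4)
E
```

```text
8.8 [ 0.58536734 -0.48546003  0.1809158 ] [-1.11538766  0.37111265  0.61791477] 45.22600334845824
```

View pics/w9.png

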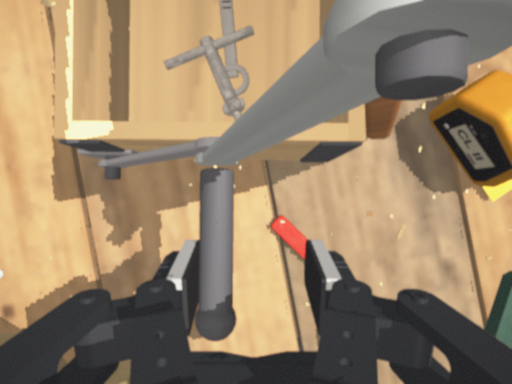

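The handle is at about x=+0.006 on the broken side; I'll nudge it a bit more, centre the fingers and rise out.

Call:
carry_out([
  [[0,0,0,0.1,-0.02,-0.1,45],[0,0,0,0,0,0,45],[0,0,0,-0.25,0.05,0,45],[0,0,0,-0.1,0.02,0,45],[0,0,0,0,0,0.7,45]],
])

```text
time: 9.35
tool_pos: [0.5717, -0.482, 0.201]
tool_rot: [0.797, -0.597, 0.059, -0.074]
contact_force: [-0.0, -0.1, 0.3]
gripper_width: 0.527
```

Call:
carry_out([
  [[0,0,0,0,0,0.9,45],[0,0,0,0,0,0.9,45],[0,0,0,0,0,0.9,45],[0,0,0,0,0,0.9,45],[0,0,0,0,0,0.9,45]],
])

```text
time: 9.85
tool_pos: [0.5736, -0.4835, 0.3881]
tool_rot: [0.795, -0.6, 0.056, -0.076]
contact_force: [-0.4, -0.7, 0.2]
gripper_width: 0.527
```

```bash
python3 - <<'E'
from h import *
for n in("scene","top"):
  b=grab_frame(n); b=b[120:260,180:330] if n=="scene" else b[130:250,190:310]
  cv2.imwrite(f"pics/{n}10z.png",cv2.resize(b,None,fx=4 if n=="scene" else 5,fy=4 if n=="scene" else 5,interpolation=cv2.INTER_CUBIC))
s=state();cv2.imwrite("pics/w10.png",grab_frame("wrist"))
print(s['time'],s['tool_pos'],s['tool_rot'],s['contact_force'],s['gripper_width']*85.4)
E
```

```text
9.95 [ 0.57462912 -0.48439163  0.39514694] [ 0.79223175 -0.60285546  0.0525002  -0.07859951] [-0.06713368  0.44743092  0.67312853] 45.1958501482817
```

View pics/top10z.png

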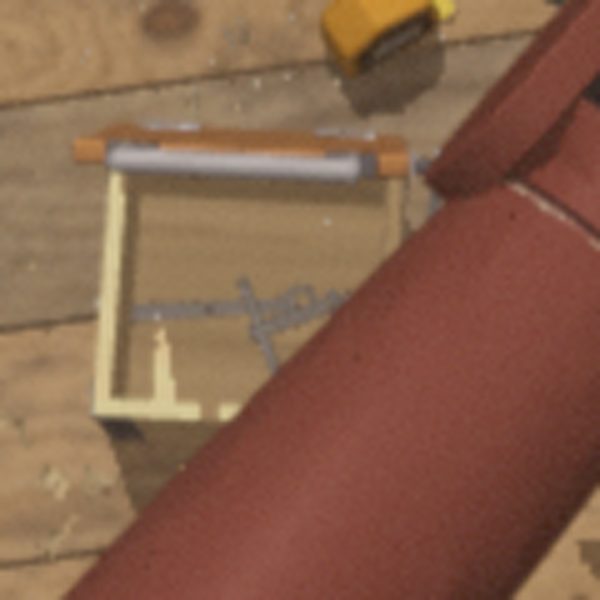

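View pics/scene10z.png

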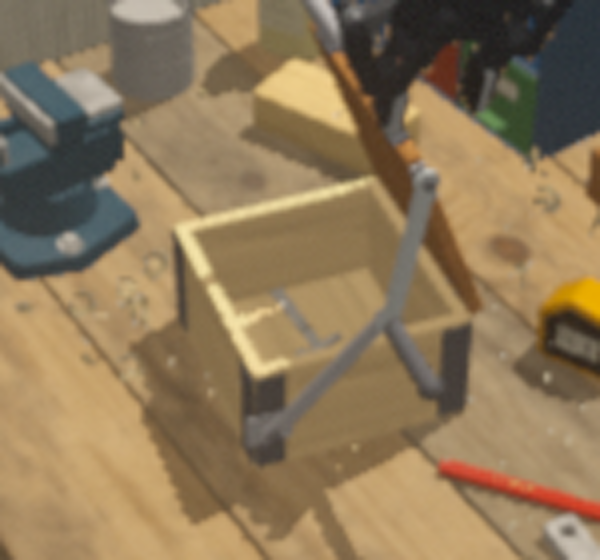

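View pics/w10.png

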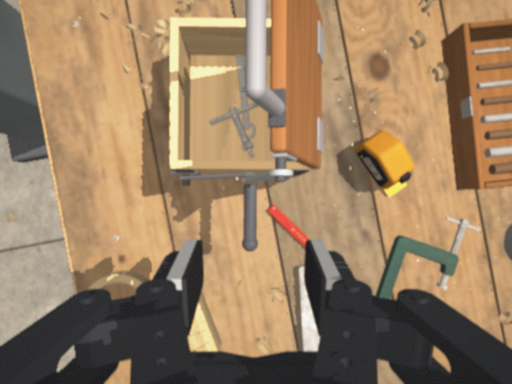

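The knee is broken, the lid stands at about 1.2 rad, and the bar in the top zoom runs from (112,158) to (358,168). I'll compute its position and the way there.

```bash
python3 - <<'E'
from h import *
t=cam('top');C=np.array([.594,-.323,0]);M=np.array([[.982,-.187,0],[.187,.982,0],[0,0,1]])
T=lambda u,v:((u+.5)/5-.5+190,(v+.5)/5-.5+130)
for z in(.28,.287):
    a=onz(t,T(112,158),z);b=onz(t,T(360,167),z);m=(a+b)/2;q=M@(m-C);print(m,q,np.hypot(q[0]-.08,z-.09))
s=state();c=cam('wrist',s);o,d=ray(c,(259,30));o=M@(o-C);d=M@d
# bar axis in wrist image: intersect lying on circle about hinge
for k in np.linspace(.05,.3,2000):
    p=o+k*d
    if abs(np.hypot(p[0]-.08,p[2]-.09)-.2051)<2e-4: print('wrist',p)
for L in(1.15,1.2,1.25): print(L,.08-.205*np.cos(L)+.006*np.sin(L),.09+.205*np.sin(L)+.006*np.cos(L))
E
```

```text
[ 0.60990471 -0.32560632  0.28      ] [0.01610581 0.00041478 0.28      ] 0.20045565033784593
[ 0.60782511 -0.32566959  0.287     ] [ 1.40754747e-02 -3.62445579e-05  2.87000000e-01] 0.20773791909439543
wrist [ 0.01533847 -0.02157421  0.28481717]
wrist [ 0.01534135 -0.02151988  0.28470457]
wrist [ 0.01534423 -0.02146554  0.28459197]
wrist [ 0.01534711 -0.02141121  0.28447937]
1.15 0.0017366582603108686 0.27956753239871174
1.2 0.011308894848085267 0.28324215915014145
1.25 0.021052823425103444 0.2864337811422668
```

Call:
carry_out([
  [[-0.98,0.19,0,0.17,0.79,0,40],[-0.98,0.19,0,0.17,0.79,0,40],[-0.98,0.19,0,0.17,0.79,0,40],[-0.98,0.19,0,0.17,0.79,0,40],[0,0,0,0.18,0.8,0,40]],
])

```text
time: 10.5
tool_pos: [0.6084, -0.3228, 0.3843]
tool_rot: [-0.704, 0.704, -0.067, 0.066]
contact_force: [0.6, 0.2, -0.8]
gripper_width: 0.469
```

Call:
carry_out([
  [[0,0,0,0,0,0,40]],
])

```text
time: 10.6
tool_pos: [0.6092, -0.321, 0.3846]
tool_rot: [0.705, -0.703, 0.065, -0.064]
contact_force: [0.4, -0.6, 0.8]
gripper_width: 0.474
```

```bash
python3 - <<'E'
from h import *
s=state();cv2.imwrite("pics/w11.png",grab_frame("wrist"))
print(s['time'],s['tool_pos'],s['contact_force'],s['gripper_width']*85.4)
Rt=R.from_quat(s['tool_rot'],scalar_first=True).as_matrix();print(Rt.round(3))
c=cam('wrist',s);C=np.array([.594,-.323,0]);M=np.array([[.982,-.187,0],[.187,.982,0],[0,0,1]])
for P in([.0152,.055,.2845],[.0152,0,.2845],[.0152,-.055,.2845]):print(proj(c,C+M.T@P))
E
```

```text
10.6 [ 0.60917136 -0.32100937  0.38463222] [ 0.3822767  -0.62997037  0.84659747] 40.45450579391193
[[ 0.983 -0.001  0.183]
 [-0.183  0.002  0.983]
 [-0.001 -1.     0.002]]
[254.80505671 141.30609642]
[254.31842617 245.81266408]
[253.9040765  334.79651912]
```

View pics/w11.png

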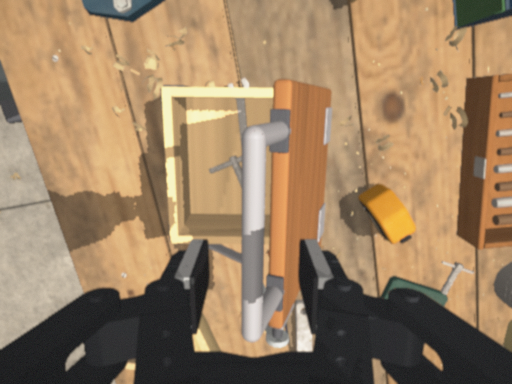

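The bar is at column 254, centred between the fingers. I'll descend and grip.

Call:
carry_out([
  [[0,0,0,0,0,-0.55,40],[0,0,0,0,0,-0.55,40],[0,0,0,0,0,0,0],[0,0,0,0,0,0,0],[0,0,0,0,0,0,0]],
])

```text
time: 11.15
tool_pos: [0.6083, -0.326, 0.341]
tool_rot: [0.704, -0.704, 0.068, -0.066]
contact_force: [0.4, -1.5, -7.2]
gripper_width: 0.115
```

Call:
carry_out([
  [[0,0,0,0,0,0,0]],
])

```text
time: 11.25
tool_pos: [0.6083, -0.3259, 0.3409]
tool_rot: [-0.704, 0.704, -0.068, 0.066]
contact_force: [-0.7, -2.1, -7.8]
gripper_width: 0.118
```

```bash
python3 - <<'E'
from h import *
s=state();cv2.imwrite("pics/w12.png",grab_frame("wrist"))
print(s['time'],s['tool_pos'],s['contact_force'],s['gripper_width']*85.4)
X=np.array([.982,-.187]);H=np.array([.6725,-.338])
p=s['tool_pos'];print('bar rel',(p[:2]-H)@X,p[2]-.055-.09)
prev=None
for t in np.linspace(1.22,0,21):
    x=-.205*np.cos(t)+.006*np.sin(t); z=.09+.205*np.sin(t)+.006*np.cos(t)
    P=np.r_[H+x*X,z]
    if prev is not None: print(round(t,3),P.round(3),((P-prev)/.04).round(2))
    prev=P
E
```

```text
11.25 [ 0.60829293 -0.32594997  0.34092675] [-0.73986035 -2.08762703 -7.81962741] 10.094075149434534
bar rel -0.06530470059498666 0.1959267518042164
1.159 [ 0.597 -0.324  0.28 ] [-0.29  0.05 -0.11]
1.098 [ 0.586 -0.322  0.275] [-0.28  0.05 -0.13]
1.037 [ 0.575 -0.319  0.27 ] [-0.27  0.05 -0.14]
0.976 [ 0.565 -0.317  0.263] [-0.26  0.05 -0.16]
0.915 [ 0.554 -0.316  0.256] [-0.25  0.05 -0.18]
0.854 [ 0.545 -0.314  0.248] [-0.24  0.05 -0.19]
0.793 [ 0.535 -0.312  0.24 ] [-0.23  0.04 -0.21]
0.732 [ 0.527 -0.31   0.231] [-0.22  0.04 -0.22]
0.671 [ 0.518 -0.309  0.222] [-0.2   0.04 -0.23]
0.61 [ 0.511 -0.307  0.212] [-0.19  0.04 -0.25]
0.549 [ 0.504 -0.306  0.202] [-0.18  0.03 -0.26]
0.488 [ 0.497 -0.305  0.191] [-0.16  0.03 -0.27]
0.427 [ 0.492 -0.304  0.18 ] [-0.14  0.03 -0.28]
0.366 [ 0.487 -0.303  0.169] [-0.13  0.02 -0.28]
0.305 [ 0.482 -0.302  0.157] [-0.11  0.02 -0.29]
0.244 [ 0.479 -0.301  0.145] [-0.09  0.02 -0.3 ]
0.183 [ 0.476 -0.301  0.133] [-0.07  0.01 -0.3 ]
0.122 [ 0.473 -0.3    0.121] [-0.06  0.01 -0.31]
0.061 [ 0.472 -0.3    0.108] [-0.04  0.01 -0.31]
0.0 [ 0.471 -0.3    0.096] [-0.02  0.   -0.31]
```

View pics/w12.png

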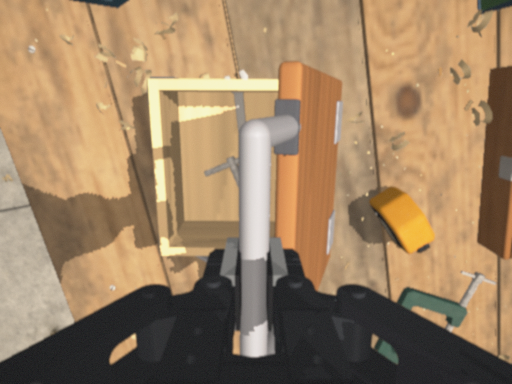

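The bar is gripped. I'll lower it at about 0.6 rad/s.

Call:
carry_out([
  [[0,0,0,-0.29,0.05,-0.11,0],[0,0,0,-0.28,0.05,-0.13,0],[0,0,0,-0.27,0.05,-0.14,0],[0,0,0,-0.26,0.05,-0.16,0],[0,0,0,-0.25,0.05,-0.18,0]],
])

```text
time: 11.8
tool_pos: [0.556, -0.3156, 0.3153]
tool_rot: [-0.703, 0.705, -0.064, 0.069]
contact_force: [3.2, -1.5, -2.4]
gripper_width: 0.113
```

Call:
carry_out([
  [[0,0,0,-0.24,0.05,-0.19,0],[0,0,0,-0.23,0.04,-0.21,0],[0,0,0,-0.22,0.04,-0.22,0],[0,0,0,-0.2,0.04,-0.23,0],[0,0,0,-0.19,0.04,-0.25,0]],
])

```text
time: 12.3
tool_pos: [0.5111, -0.3068, 0.2701]
tool_rot: [-0.704, 0.704, -0.066, 0.067]
contact_force: [-4.3, 1.1, 4.0]
gripper_width: 0.114
```

```bash
python3 - <<'E'
from h import *
s=state();b=grab_frame("scene")[120:260,180:330]
cv2.imwrite("pics/scene13z.png",cv2.resize(b,None,fx=4,fy=4,interpolation=cv2.INTER_CUBIC))
print(s['time'],s['tool_pos'],s['contact_force'],s['gripper_width']*85.4)
E
```

```text
12.3 [ 0.51107518 -0.30676628  0.27009148] [-4.33840796  1.06278953  4.00892411] 9.75331161197175
```

View pics/scene13z.png

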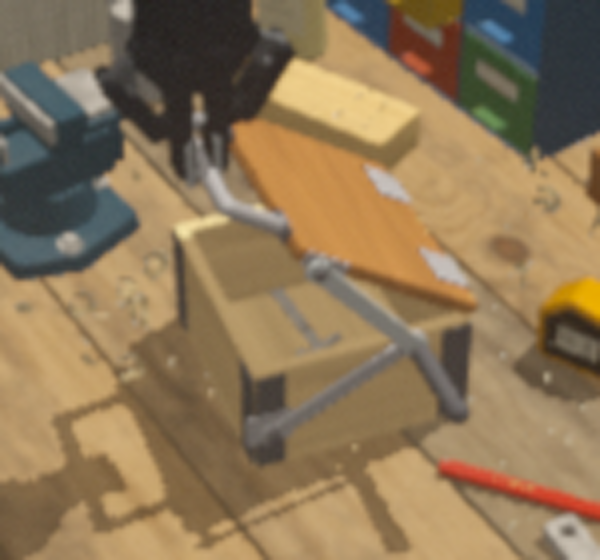

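The lid is half down, still gripped, and the stay is folding as it should. I'll carry on.

Call:
carry_out([
  [[0,0,0,-0.18,0.03,-0.26,0],[0,0,0,-0.16,0.03,-0.27,0],[0,0,0,-0.14,0.03,-0.28,0],[0,0,0,-0.13,0.02,-0.28,0],[0,0,0,-0.11,0.02,-0.29,0]],
])

```text
time: 12.85
tool_pos: [0.4822, -0.3012, 0.2125]
tool_rot: [0.704, -0.704, 0.067, -0.066]
contact_force: [-0.7, 2.3, 1.3]
gripper_width: 0.117
```

Call:
carry_out([
  [[0,0,0,-0.09,0.02,-0.3,0],[0,0,0,-0.07,0.01,-0.3,0],[0,0,0,-0.06,0.01,-0.31,0],[0,0,0,-0.04,0.01,-0.3,0],[0,0,0,-0.02,0,-0.2,0]],
])

```text
time: 13.35
tool_pos: [0.4715, -0.2991, 0.156]
tool_rot: [0.704, -0.704, 0.067, -0.067]
contact_force: [1.4, 4.2, 0.9]
gripper_width: 0.117
```

Call:
carry_out([
  [[0,0,0,0,0,-0.1,0],[0,0,0,0,0,0,0]],
])

```text
time: 13.55
tool_pos: [0.4714, -0.2991, 0.1523]
tool_rot: [0.704, -0.703, 0.067, -0.066]
contact_force: [0.2, 3.5, -2.9]
gripper_width: 0.113
```

Call:
carry_out([
  [[0,0,0,0,0,-0.05,0],[0,0,0,0,0,-0.05,0],[0,0,0,0,0,0,0]],
])

```text
time: 13.85
tool_pos: [0.4714, -0.2991, 0.1501]
tool_rot: [0.704, -0.703, 0.067, -0.066]
contact_force: [-2.4, 7.1, 2.7]
gripper_width: 0.113
```

Call:
carry_out([
  [[0,0,0,0,0,-0.05,0],[0,0,0,0,0,0,40],[0,0,0,0,0,0,40],[0,0,0,0,0,0,40],[0,0,0,0,0,0.3,40]],
])

```text
time: 14.35
tool_pos: [0.4707, -0.2993, 0.1583]
tool_rot: [0.704, -0.703, 0.068, -0.066]
contact_force: [-0.5, 0.0, -0.2]
gripper_width: 0.466
```

Call:
carry_out([
  [[0,0,0,0,0,0.6,40],[0,0,0,0,0,0.8,40],[0,0,0,0,0,0.8,40],[0,0,0,-0.5,0,0.8,40],[0,0,0,0,0,0,40]],
])

```text
time: 14.85
tool_pos: [0.4524, -0.3013, 0.2868]
tool_rot: [-0.701, 0.707, -0.064, 0.07]
contact_force: [1.0, 1.0, 0.1]
gripper_width: 0.469
```

```bash
python3 - <<'E'
from h import *
f=grab_frame("scene");cv2.imwrite("pics/scene14.png",f);b=f[120:260,180:330]
cv2.imwrite("pics/scene14z.png",cv2.resize(b,None,fx=4,fy=4,interpolation=cv2.INTER_CUBIC))
s=state();cv2.imwrite("pics/top14.png",grab_frame("top"))
print(s['time'],s['tool_pos'],s['contact_force'],s['gripper_width']*85.4)
E
```

```text
14.9 [ 0.45219761 -0.30072051  0.28382489] [-0.62938012  0.70766349 -0.73775522] 40.10062769726293
```

View pics/scene14z.png

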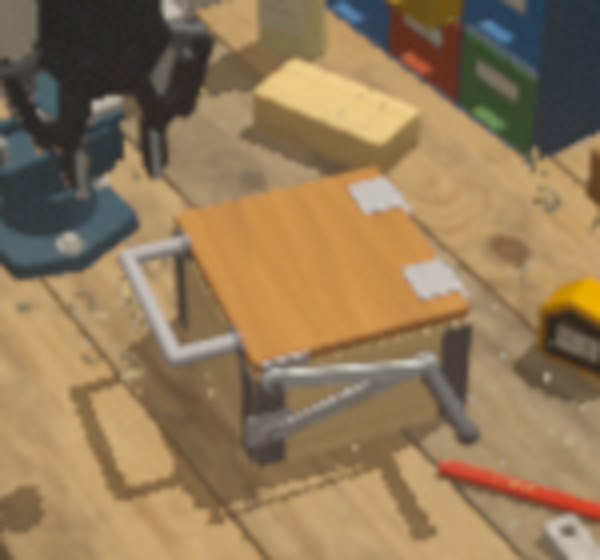

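View pics/top14.png

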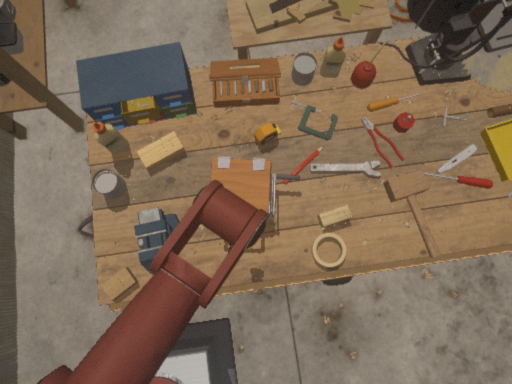

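The lid is down and the loose things are where they were. I'll compare with the first picture to confirm it is fully shut.

```bash
python3 - <<'E'
import cv2,numpy as np
a=cv2.imread("pics/scene0.png").astype(int);b=cv2.imread("pics/scene14.png").astype(int)
d=np.abs(a-b).max(2)
for n,(x0,x1,y0,y1) in dict(bar=(208,242,180,212),stay=(240,302,195,240),lid=(225,300,160,215),tape=(210,300,262,318)).items(): print(n,d[y0:y1,x0:x1].max(),d[y0:y1,x0:x1].mean())
A=cv2.imread("pics/top0.png").astype(int);B=cv2.imread("pics/top14.png").astype(int)
D=np.abs(A-B).max(2); print('offcut',D[130:170,135:190].max(),'tape/block',D[200:272,308:356].max())
from plant import *
s=state(); print(s['time'],s['contact_force'])
E
```

```text
bar 9 5.583639705882353
stay 11 5.323655913978494
lid 11 5.661818181818182
tape 9 5.626587301587302
offcut 14 tape/block 14
14.95 [ 0.26519032  0.7286921  -0.00443667]
```

The pictures match the first ones to within image noise, so the lid is fully shut and nothing has shifted. I'll hand it in.

```bash
python3 -c "
from plant import *
print(job_done())"
```

```text
the job is handed in; nothing more can be done
None
```

The stay works: the lid stood by itself on the locked stay, and it is now fully shut again. I handed the job in at about 15 s of the 61 s allowed.

- **Raise and lock:** I raised the lid by its bar to about 1.25 rad and let go. I then pulled the knee handle forward onto its stop, which took about 23 N. The wrist camera put the lower arm at about 0.88 rad, the locked value.
- **Hand off:** The fingers stayed clear around the handle for over 0.5 s. The force reading was down to sensor noise (under 1 N), so I relied on the wrist picture for the 0.3 N limit, where the handle sat between the pads touching neither.
- **Break and lower:** I pushed the handle about 20 mm past straight, gripped the bar again and lowered the lid at about 0.6 rad/s until it met the chest. Then I opened the fingers and moved clear.
- **Last checks:** After the release, the lid, bar, stay and handle match the first picture to within image noise. The tape, block and offcut do too, so nothing moved. No check failed.
- **One disagreement:** While raising, the bar seemed to be about 5 mm further from the hinge than given. I put this down to the bar slipping slightly in the pads or a small error in my hinge position. It had no effect.

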